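# Mark a pipe flange in the hand press

## Robot

A 7-joint arm with a two-finger parallel gripper is mounted at the origin on the work surface. World frame = base frame: x ahead of the robot, y to its left, z up, the work surface at z = 0. Lengths are in m, angles in degrees, forces in N, time in s.
With the tool pointing down it reaches from about 0.425 to 0.875 m from the base axis. Payload 4.7 kg.
Tool frame: the origin (TCP) lies at the very end of the fingers, on their centre line; the grasp point (between the pads) lies 19 mm behind it; z points along the fingers, y is the line along which they close (so a half turn about z gives the same grasp; the last joint's range is limited). The gripper opens to 87 mm and grips with 3 to 60 N. Pads are 19 mm wide; open, the fingers measure 117 mm over their backs; the gripper's body (75 mm by 190 mm) begins 51 mm behind the grasp point.
Start: joints at [76.037, 18.392, -4.016, 83.108, 1.295, 78.541, -3.26], TCP at [0.166, -0.629, 0.223] pointing down, gripper open.
Joint ranges: [-163.93, 163.93], [-17.29, 119.83], [-79.2, 71.16], [3.27, 140.29], [-89.18, 269.18], [5.43, 117.66], [-154.24, 154.24]. Speed limits (degrees/s): [147.25, 147.25, 180, 180, 180, 180, 180].

## Interface

Orientations are given as [roll, pitch, yaw] about the fixed x, y, z axes, in that order (R = Rz(yaw) Ry(pitch) Rx(roll)).
In Python, from cell import get_obs, cams, ticket, finder gives the robot as it stands.
- The arm moves only by the shell command python3 -m creep 'ROWS' [FORCE]. ROWS is text: rows parted by semicolons, each of 5 numbers parted by spaces: the shift along the world's x, y, z in m, then the turn about the world's z in degrees, then the finger opening in m, from 0 to 0.087. A call has 1 to 8 rows; each row shifts and turns the commanded pose from where the row before left it; what a row does not reach is not made up. A row lasts 1/8 s, in which the tool goes at most 62.5 mm and 10.7 degrees, less where a joint would pass 70% of its speed; a pose out of reach is approached as far as the arm can. A call with a gripper value outside its range is refused whole. The fingers move at their own pace and stop on an object; FORCE is the grip in N (left out, the last holds). Time passes only in rows, so rows that do not move let the fingers close. It gives the time, the measured TCP pose, the force, the opening and the grip force at its end, in the units of the state.
- get_obs(): the state, without advancing time (a new reading comes with each control period).
- cams.read_camera(name): name is "scene" or "side" or "wrist"; returns the picture (400x640x3 uint8, red, green, blue); there is no depth.
- cams.calibration(name): a dict with "fx", "fy", "cx", "cy" (pixels), "extrinsics" (4x4, takes a point from world to camera coordinates). Camera axes: x right, y down, z forward; pixel columns grow to the right and rows downward; lengths in m; the calibration is good to about 2 mm. A picture is of the moment at which its call begins: read the wrist's pose just before it. calibration takes no time and is no camera call; for the wrist camera it gives the pose at the moment of the call.
- ticket.sign_off(): hands the job in; it is judged then, once.
Trained networks look in the newest picture that a camera, given by its name, has taken for a name from the list of things; names that differ only in an ending like _2 or _b are one class to them, and where a whole thing is asked for, a point or a joint stands for the part that bears it (a point fixed in the world has none). Each returns a list of dicts, best first, with "p" (0 to 1); they miss things now and then, are a little off and sometimes report something else, mostly with a low value. They report only what shows in the picture. A call takes as long as a camera call.
- finder.masks_of(name, camera): "mask" (400x640 bool, what is visible of it) and "xy" ([column, row] in pixels, amid what is visible of it).
- finder.tip_of(name, camera): "xy" ([column, row] in pixels: a listed point, or the origin of a listed thing).
The state is a dict: "time_s": time; "qpos": joint angles; "joint_velocities": joint speeds; "effort": joint torques, N m; "tool_pos": TCP position; "tool_rot": TCP orientation; "force": force on the tool from outside, world axes, zero at the start; "wrist_torque": the same for the moment, N m; "grip_width": finger opening in m; "grasp_force": force on a finger pad.
Only numpy, scipy, OpenCV 4.12 (cv2) and the standard library are available. Lean on these libraries where they do the work, as an engineer would, in place of code of your own. Each camera call takes 0.05 s, during which the arm holds its last target. There are 200 camera calls.

## Task

Lift the flange with the tall neck up and off its slanted peg, and set it down gently over the spigot of the marking press, disc down and fully home. Then, with the flange in place, swing the press's lever down to its stop without forcing it and let it come all the way back up. Leave the other two flanges hanging on their pegs.

Things in the scene. Friction and masses are not known exactly. Their poses are not given: they have to be found in the camera images.
- flange_neck: The steel pipe flange with the tall neck, 0.5 kg: disc 86 mm across, 12 mm thick; a round neck 46 mm across rises to 56 mm above the underside; a 34 mm bore goes right through. Origin: centre of the disc's underside; z along the bore, from disc to neck. It starts hanging on one of the rack's three pegs (which one varies), neck outward, z along the peg.
- flange_short: Bystander: like it, but its neck ends only 26 mm above the underside. Hangs on another peg. Same origin and axes.
- flange_flat: Bystander: plain ring 86 mm across and 12 mm thick with a 34 mm bore, no neck. Hangs on another peg. Same origin and axes.
- rack: Green fixed rack, 400 mm wide along its y, with three pegs in a row at y = -125, 0, 125 mm. Origin: on the table below the middle peg's shoulder. The flanges hang on the pegs by their bores and rest on the shoulders, about 6 mm down the slope from the peg's axis.
- peg_shoulder (a point): Centre of the top face of the middle peg's shoulder disc (52 mm across), 150 mm above the table; z runs along the peg, x and y across it. Every peg is 22 mm in diameter, leans 30 degrees from vertical towards the robot (the rack's -x) and ends 68 mm beyond its shoulder.
- seat (a point): Fixed marking press: centre of its seat, the top (100 mm across, 40 mm above the table) of a round anvil. On it stands a spigot, 31 mm in diameter, 30 mm high, the top 10 mm tapering to 18 mm. The flange is home when its underside is flat on this face. z up. Nothing is above the seat; behind it, from x = 80 mm on, is the housing, 98 mm high above the table.
- lever_handle (a point): Centre of the lever's round black cross grip, 26 mm in diameter, 80 mm long along its y axis, on the -y side of the press. It moves with the lever. At rest the lever points towards the robot and up, 40 degrees above level.
- lever_hinge (a point): Point on the lever's hinge axis (which runs along this frame's y), 190 mm from the grip's centre; fixed to the press.
- lever (a joint): Lever angle: 0 at rest (up), growing as the grip goes down, until it meets its rigid stop near level, somewhere between 0.7 and 0.9 rad. A spring brings it back: about 3 to 10 N at the grip, rising on the way; the stop itself has to be felt.

How it is judged (in metres and radians):
On the way, in this order (a step that is already met when the one before it is completed fails the run):
1. the tall-necked flange is fully home on the press's seat, with the lever still up (horizontal distance between flange_neck and seat below 0.004 m and z of flange_neck in the frame of seat between -0.004 and 0.003 m and angle between the z axis of flange_neck and the z axis of seat, either way round below 0.05 rad and angle between flange_neck's own z axis and vertical below 0.05 rad and value of joint lever below 0.1 rad), for 0.2 s.
2. the lever is at its stop while the flange is home (horizontal distance between flange_neck and seat below 0.004 m and z of flange_neck in the frame of seat between -0.004 and 0.003 m and angle between the z axis of flange_neck and the z axis of seat, either way round below 0.05 rad and angle between flange_neck's own z axis and vertical below 0.05 rad and value of joint lever above 0.77 rad), for 0.1 s.
3. the lever is back up (value of joint lever below 0.05 rad), for 0.2 s.
At the end, for the whole second after the job is handed in: The tall-necked flange lies flat on the press's seat, over the spigot (underside within 3 mm of the face, centre within 4 mm, upright within 3 degrees), at rest; the lever is back up (within 0.05 rad); the other two flanges still hang where they were (within 20 mm) (horizontal distance between flange_neck and seat below 0.004 m and z of flange_neck in the frame of seat between -0.004 and 0.003 m and angle between the z axis of flange_neck and the z axis of seat, either way round below 0.05 rad and angle between flange_neck's own z axis and vertical below 0.05 rad and linear speed of flange_neck below 0.02 m/s and value of joint lever below 0.05 rad and distance of each of flange_short, flange_flat from where it was at the start of the episode below 0.02 m); the robot touches nothing.
It fails at once if the flange is dropped onto the press (over 0.5 m/s within 60 mm of the seat) (distance between flange_neck and seat below 0.06 m and linear speed of flange_neck above 0.5 m/s).
It fails at once if the robot forces the press or its lever (over 50 N) (contact force between press and the arm above 50 N).
It fails at once if another flange is moved from its place by more than 30 mm (distance of any of flange_short, flange_flat from where it was at the start of the episode above 0.03 m).
It also fails if it takes over 67 s, if anything falls off the work surface, if the arm or the gripper's body presses on something with over 40 N, if the wrist force passes 120 N, or if a joint passes its speed limit or range.

## Working session

There is one attempt and no reset: what is moved stays moved. The work goes in short steps, Python scripts to look and compute and a shell command to move; the robot and the scene stay as the last step left them, time stands still between calls to the robot, and variables do not carry over. Pictures are saved under pics/ and viewed, at most 10 in all, crops included, and the job is handed in when it is done.

```bash
mkdir -p pics; cat > h.py <<'E'
import numpy as np, cv2
from cell import get_obs, cams, ticket, finder
def snap(c,fn=None):
    im=cams.read_camera(c)
    if fn: cv2.imwrite('pics/'+fn,im[:,:,::-1])
    return im
def P(c):
    k=cams.calibration(c); K=np.array([[k['fx'],0,k['cx']],[0,k['fy'],k['cy']],[0,0,1]])
    return K@np.array(k['extrinsics'])[:3]
def tri(obs): # [(P,xy)]
    A=[]
    for p,(u,v) in obs: A+= [u*p[2]-p[0], v*p[2]-p[1]]
    A=np.array(A); X=np.linalg.lstsq(A[:,:3],-A[:,3],rcond=None)[0]
    err=[np.round(proj(p,X)-np.array(xy),1).tolist() for p,xy in obs]
    return X,err
def proj(p,X):
    q=p@np.append(X,1); return q[:2]/q[2]
E
python3 - <<'E'
from h import *
a=snap('scene'); b=snap('side')
cv2.imwrite('pics/a.png',cv2.resize(np.vstack([a,b])[:,:,::-1],(480,600)))
cv2.imwrite('pics/scene.png',a[:,:,::-1]);cv2.imwrite('pics/side.png',b[:,:,::-1])
for n in ['flange_neck','flange_short','flange_flat','rack','peg_shoulder','seat','lever_handle','lever_hinge']:
    o=[]
    for c in ['scene','side']:
        r=finder.tip_of(n,c); print(n,c,[(round(x['p'],2),np.round(x['xy'],1).tolist()) for x in r[:3]])
        if r:o.append((P(c),r[0]['xy']))
    if len(o)==2: print('   ',*tri(o))
for c in ['scene','side']:
    E=np.array(cams.calibration(c)['extrinsics']); print(c,-E[:3,:3].T@E[:3,3],E[2,:3])
print(get_obs())
E
```

```text
flange_neck scene [(0.69, [353.5, 165.3])]
flange_neck side [(0.6, [273.8, 231.7])]
    [0.57773492 0.12440975 0.15221929] [[-0.6, 0.1], [-1.0, -0.1]]
flange_short scene [(0.88, [396.8, 115.6])]
flange_short side [(0.63, [186.4, 302.7])]
    [0.55807822 0.36679445 0.13817769] [[0.1, -0.0], [0.2, 0.1]]
flange_flat scene [(0.7, [377.1, 139.1])]
flange_flat side [(0.94, [235.6, 261.1])]
    [0.5707996 0.2412714 0.1504772] [[-1.0, 0.3], [-2.0, -0.3]]
rack scene [(0.88, [372.9, 176.2])]
rack side [(0.83, [242.2, 306.8])]
    [ 0.57589316  0.23938644 -0.00562321] [[-0.0, 0.0], [-0.1, -0.0]]
peg_shoulder scene [(0.96, [375.8, 140.6]), (0.73, [354.1, 169.5])]
peg_shoulder side [(0.73, [230.7, 263.2])]
    [0.57157158 0.24455339 0.14430134] [[1.0, -0.3], [1.9, 0.3]]
seat scene [(0.94, [287.6, 251.1]), (0.29, [356.5, 170.6])]
seat side [(0.97, [350.8, 218.4])]
    [ 0.56399767 -0.13700038  0.03972329] [[-0.8, -0.0], [-1.1, 0.0]]
lever_handle scene [(0.84, [218.3, 258.9])]
lever_handle side [(0.86, [402.1, 147.2])]
    [ 0.53053966 -0.31154003  0.20348893] [[-0.1, -0.0], [-0.2, 0.0]]
lever_hing
[... 309 characters left out ...]
me_s': 0.9, 'qpos': array([76.03613221, 18.39087361, -4.01589183, 83.10622257,  1.29376575,
       78.54263092, -3.26054494]), 'joint_velocities': array([-0.00612904,  0.00635597, -0.12358824,  0.00646391, -0.02311791,
        0.10514071,  0.14835813]), 'effort': array([-5.13583709e-04, -4.91088760e+01, -4.03393898e-01, -3.12772858e+01,
       -6.35935063e-02,  3.35555873e-02, -3.51346984e-06]), 'tool_pos': array([ 0.1657116 , -0.62854309,  0.22261006]), 'tool_rot': array([1.79994664e+02, 1.63166708e-03, 1.47716468e+01]), 'force': array([0.49723112, 0.27982519, 0.08102261]), 'wrist_torque': array([ 0.04530666, -0.02757285, -0.00126902]), 'grasp_force': 0.0, 'grip_width': 0.08697109252691287}
```

View pics/scene.png

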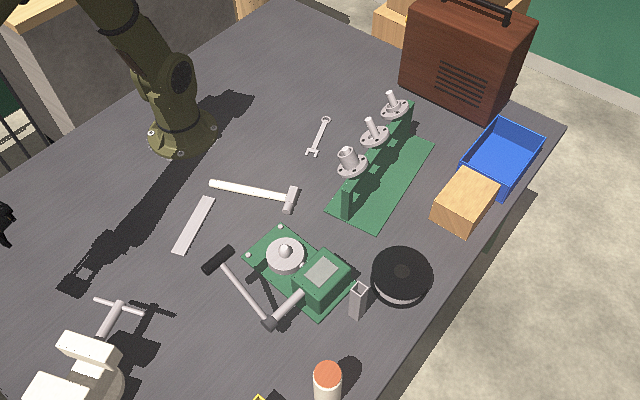

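View pics/side.png

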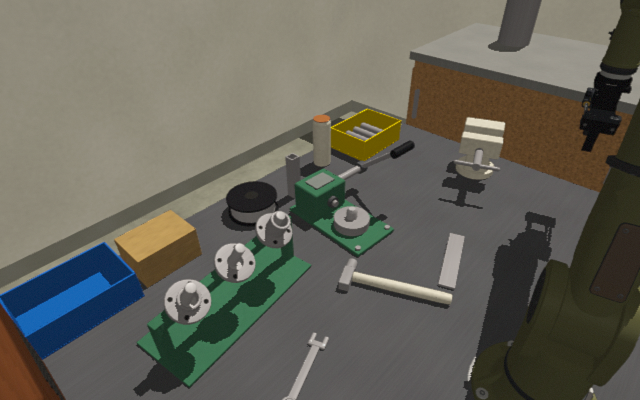

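The tall neck hangs on the rack's nearest peg (scene 353,165; side 274,232). The flat ring is in the middle and the short neck is at the far end. The press seat is at scene (288,251) and the grip at (218,259). The triangulated heights match the text. Next I'll go up and over for wrist views.

```bash
python3 -m creep '0.01 0.01 0.06 0 0.087; 0.02 0.02 0.055 0 0.087; 0.03 0.04 0.03 0 0.087; 0.03 0.05 0 0 0.087; 0.03 0.05 0 0 0.087; 0.03 0.05 0 0 0.087; 0.03 0.05 0 0 0.087; 0.03 0.05 0 0 0.087'
python3 -m creep '0.03 0.05 0 -2 0.087; 0.03 0.05 0 -4 0.087; 0.02 0.05 0 -4 0.087; 0.01 0.05 0 0 0.087; 0 0.05 0 0 0.087; 0 0.05 0 0 0.087; 0 0.03 0 0 0.087; 0 0 0 0 0.087'
cat > w.py <<'E'
from h import *
import sys,pickle
snap('wrist',sys.argv[1]); p=P('wrist'); o=get_obs(); print(np.round(o['tool_pos'],4),np.round(o['tool_rot'],2))
d={}
for n in sys.argv[2:]:
    r=finder.tip_of(n,'wrist'); print(n,[(round(x['p'],2),np.round(x['xy'],1).tolist()) for x in r[:3]])
    if r: d[n]=(p,r[0]['xy'])
pickle.dump(d,open(sys.argv[1]+'.pkl','wb'))
E
python3 w.py w1.png flange_neck flange_flat flange_short peg_shoulder seat lever_handle lever_hinge
```

```text
time_s: 1.9
tool_pos: [0.3765, -0.3068, 0.3679]
tool_rot: [179.9, -0.0, 14.8]
force: [0.9, 0.4, -0.3]
grip_width: 0.0872
grasp_force: 0.0
time_s: 2.9
tool_pos: [0.4655, 0.0244, 0.3681]
tool_rot: [180.0, -0.1, 5.1]
force: [0.0, -0.0, -0.6]
grip_width: 0.0869
grasp_force: 0.0
[0.4656 0.022  0.3679] [ 1.7993e+02 -3.0000e-02  4.9000e+00]
flange_neck [(0.8, [250.8, 71.4])]
flange_flat [(0.78, [142.3, 76.5])]
flange_short [(0.67, [35.2, 77.6])]
peg_shoulder [(0.73, [141.5, 70.3])]
seat [(0.95, [439.1, 109.1])]
lever_handle [(0.7, [636.5, 155.8])]
lever_hinge [(0.96, [585.7, 38.1])]
```

View pics/w1.png

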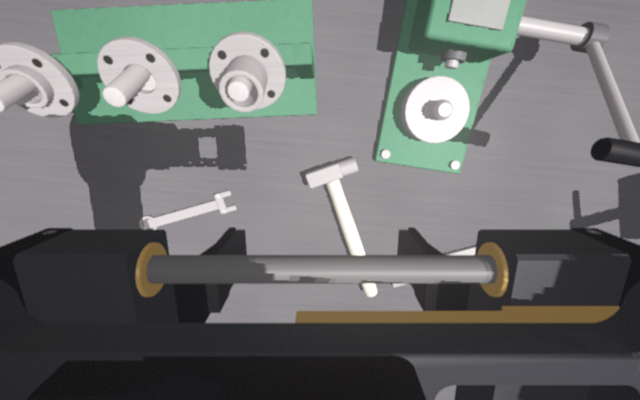

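The wrist view shows the tall neck at (251,71), the flat ring at (142,76), the short neck at (35,78), the seat and spigot at (439,109) and the grip at about (615,150). I'll take a second and third view.

```bash
python3 -m creep '-0.01 -0.05 0.0 0 0.087; 0 -0.06 0 0 0.087; 0 -0.06 0 0 0.087; 0 -0.03 0 0 0.087; 0 0 0 0 0.087; 0 0 0 0 0.087'|head -2
python3 w.py w2.png flange_neck flange_flat peg_shoulder seat lever_handle lever_hinge
python3 -m creep '0 0.05 0.0 0 0.087; 0 0.06 0 0 0.087; 0 0.06 0 0 0.087; 0 0.06 0 0 0.087; 0 0.06 0 0 0.087; 0 0.02 0 0 0.087; 0 0 0 0 0.087; 0 0 0 0 0.087'|head -2
python3 w.py w3.png flange_neck flange_flat flange_short peg_shoulder seat lever_handle lever_hinge
cat > t.py <<'E'
from h import *
import pickle
D={f:pickle.load(open(f'{f}.png.pkl','rb')) for f in ['w1','w2','w3']}
X0={}
for n in ['flange_neck','flange_flat','flange_short','peg_shoulder','seat','lever_handle','lever_hinge']:
    ow=[D[f][n] for f in D if n in D[f]]
    of=[]
    for f in ['scene','side']: pass
    if len(ow)>1: print(n,*tri(ow))
E
python3 t.py
```

```text
time_s: 4.05
tool_pos: [0.4559, -0.1777, 0.3675]
[ 0.456  -0.1772  0.3677] [-1.7998e+02 -1.0000e-02  4.8800e+00]
flange_neck [(0.63, [68.9, 47.0])]
flange_flat []
peg_shoulder []
seat [(0.94, [307.6, 90.6])]
lever_handle [(0.63, [454.0, 126.9])]
lever_hinge [(0.7, [440.8, 15.6])]
time_s: 5.4
tool_pos: [0.4559, 0.1298, 0.3675]
[0.456  0.1295 0.3674] [1.7997e+02 2.0000e-02 4.6000e+00]
flange_neck [(0.88, [338.6, 75.2])]
flange_flat [(0.76, [231.1, 75.0])]
flange_short [(0.6, [125.1, 79.1])]
peg_shoulder [(0.8, [230.7, 73.9])]
seat [(0.81, [504.8, 110.9])]
lever_handle []
lever_hinge []
flange_neck [0.57814989 0.11686487 0.15420661] [[-3.5, 1.8], [1.0, 1.0], [2.5, -2.8]]
flange_flat [0.56678271 0.24801468 0.13398349] [[-0.0, -0.7], [0.0, 0.7]]
flange_short [0.55297761 0.37293407 0.13885772] [[-0.0, 0.6], [0.0, -0.6]]
peg_shoulder [0.57073391 0.24811251 0.13516815] [[-0.1, 1.9], [0.1, -1.9]]
seat [ 0.56283509 -0.14793325  0.0399928 ] [[-2.7, 1.0], [0.7, 1.3], [1.9, -2.3]]
lever_handle [ 0.52707868 -0.30840535  0.20490008] [[0.3, -1.7], [-0.3, 1.7]]
lever_hinge [ 0.66913484 -0.31652641  0.07930686] [[0.0, -0.1], [-0.0, 0.1]]
```

```bash
cat > fit.py <<'E'
from h import *
import pickle
from scipy.optimize import least_squares
O={'flange_neck':[353.5,165.3,273.8,231.7],'flange_short':[396.8,115.6,186.4,302.7],'flange_flat':[377.1,139.1,235.6,261.1],'peg_shoulder':[375.8,140.6,230.7,263.2],'seat':[287.6,251.1,350.8,218.4],'lever_handle':[218.3,258.9,402.1,147.2],'lever_hinge':[269.7,323.2,363.3,165.1]}
D={f:pickle.load(open(f'{f}.png.pkl','rb')) for f in ['w1','w2','w3']}
obs={n:[('scene',P('scene'),np.array(v[:2])),('side',P('side'),np.array(v[2:]))]+[(f,D[f][n][0],np.array(D[f][n][1])) for f in D if n in D[f]] for n,v in O.items()}
dy={'flange_neck':-.125,'flange_flat':0,'flange_short':.125,'peg_shoulder':0}
def pts(q):
    x,y,z,a=q[:4]; c,s=np.cos(a),np.sin(a); R={}
    for n,d in dy.items():
        ox=0 if n=='peg_shoulder' else -.0052; oz=0 if n=='peg_shoulder' else -.003
        R[n]=np.array([x+c*ox-s*d,y+s*ox+c*d,z+oz])
    R['seat']=q[4:7]
    return R
def res(q,sel):
    R=pts(q); return np.concatenate([proj(p,R[n])-uv for n in R for c,p,uv in obs[n] if c in sel])
for sel in [('scene','side'),('w1','w2','w3'),('scene','side','w1','w2','w3')]:
    r=least_squares(res,[.57,.245,.15,.09,.563,-.14,.04],args=(sel,),loss='soft_l1')
    print(sel,np.round(r.x,4),np.degrees(r.x[3]),'rms',np.sqrt(np.mean(r.fun**2)))
R=pts(r.x)
for n in R:
    print(n,np.round(R[n],4),[(c,np.round(proj(p,R[n])-uv,1).tolist()) for c,p,uv in obs[n]])
print(np.array(cams.calibration('wrist')['extrinsics']).round(3),{k:cams.calibration(k)['fx'] for k in('wrist','scene','side')},get_obs()['tool_pos'])
E
python3 fit.py
```

```text
('scene', 'side') [ 0.5733  0.2446  0.1476  0.1079  0.5639 -0.1371  0.0398] 6.18166466004031 rms 1.4792710158122357
('w1', 'w2', 'w3') [ 0.5711  0.2439  0.1485  0.1109  0.5638 -0.1471  0.0383] 6.3559266672927945 rms 2.0777294612406014
('scene', 'side', 'w1', 'w2', 'w3') [ 0.5714  0.2443  0.1481  0.1107  0.5639 -0.1457  0.0394] 6.342871452707571 rms 1.9945626770545462
flange_neck [0.58   0.1195 0.1451] [('scene', [-1.1, 3.4]), ('side', [0.2, 0.8]), ('w1', [-3.9, 1.0]), ('w2', [4.9, 0.8]), ('w3', [-0.0, -3.6])]
flange_flat [0.5662 0.2437 0.1451] [('scene', [-2.0, 0.4]), ('side', [-1.2, 3.2]), ('w1', [-1.6, -1.1]), ('w3', [1.0, 0.2])]
flange_short [0.5524 0.3679 0.1451] [('scene', [-1.0, -2.8]), ('side', [0.6, -0.4]), ('w1', [-0.4, 0.8]), ('w3', [1.1, -0.4])]
peg_shoulder [0.5714 0.2443 0.1481] [('scene', [1.0, -1.2]), ('side', [1.8, -1.0]), ('w1', [-3.1, -0.1]), ('w3', [0.2, -3.9])]
seat [ 0.5639 -0.1457  0.0394] [('scene', [-3.1, 2.3]), ('side', [0.9, -1.3]), ('w1', [-4.1, 0.2]), ('w2', [-0.7, 0.5]), ('w3', [0.4, -3.2])]
[[ 0.081 -0.997  0.001  0.094]
 [-0.963 -0.078  0.258  0.381]
 [-0.257 -0.022 -0.966  0.648]
 [ 0.     0.     0.     1.   ]] {'wrist': 304.27370093278284, 'scene': 495.5463011008541, 'side': 415.75166080216053} [0.45577051 0.13105963 0.36758881]
```

```bash
python3 -m creep '0.035 -0.005 -0.025 0.7 0.087; 0.035 -0.005 -0.035 1 0.087; 0.034 -0.004 -0.035 0 0.087; 0 0 -0.013 0 0.087; 0 0 0 0 0.087; 0 0 0 0 0.087'|head -3
cat > ov.py <<'E'
from h import *
import sys
im=snap('wrist').copy(); p=P('wrist'); print(get_obs()['tool_pos'],get_obs()['tool_rot'])
o=np.array([float(x) for x in sys.argv[2:5]]); yaw=np.radians(6.3)
t=np.radians(30); x=np.array([np.cos(yaw),np.sin(yaw),0]); z=np.array([0,0,1])*np.cos(t)-x*np.sin(t); y=np.cross(z,x); y/=np.linalg.norm(y); xx=np.cross(y,z)
def circ(c,r,col):
    q=[proj(p,c+r*(np.cos(a)*xx+np.sin(a)*y)) for a in np.linspace(0,6.283,60)]
    cv2.polylines(im,[np.round(np.array(q)*8).astype(np.int32)],True,col,1,cv2.LINE_AA,3)
circ(o+.012*z,.043,(255,0,0)); circ(o+.056*z,.023,(255,0,0)); circ(o+.056*z,.017,(255,255,0)); circ(o+.006*xx+.068*z,.011,(0,255,0))
cv2.imwrite('pics/'+sys.argv[1],cv2.resize(im,(800,500),interpolation=cv2.INTER_CUBIC)[:,:,::-1])
print([(r['p'],r['xy']) for r in finder.tip_of('flange_neck','wrist')],proj(p,o))
E
python3 ov.py o1.png 0.580 0.1195 0.146
```

```text
time_s: 6.55
tool_pos: [0.5596, 0.1182, 0.2614]
tool_rot: [180.0, -0.1, 6.5]
[0.55977359 0.11813884 0.26156173] [ 1.79938162e+02 -1.73560091e-01  6.51414515e+00]
[(0.58, [323.5, 176.2])] [322.67111003 174.71324267]
```

View pics/o1.png

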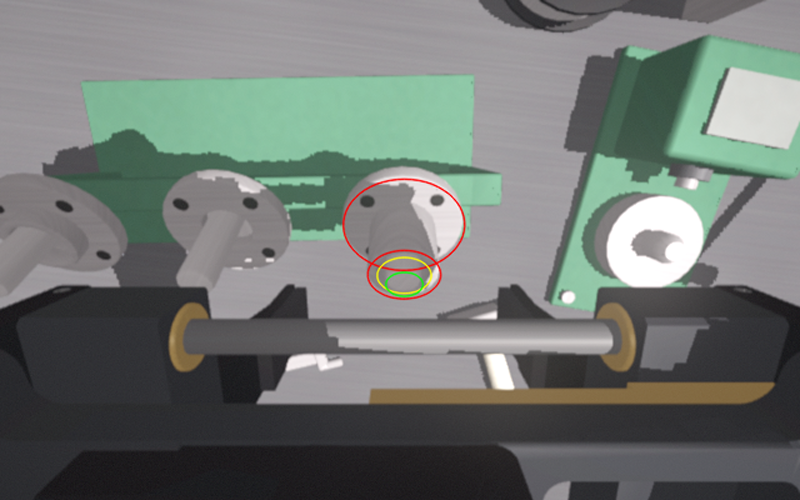

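The model overlay fits the neck to within about 3 mm: the neck end is at (404,277) and the disc around (404,225). The fingers straddle it, so I'll descend and grip.

```bash
python3 -m creep '0 0 -0.03 0 0.087; 0 -0.001 -0.03 0 0.087; 0 0 -0.025 0 0.087; 0 0 -0.014 0 0.087; 0 0 0 0 0.087' 25
python3 -m creep '0 0 0 0 0.04; 0 0 0 0 0.04; 0 0 0 0 0.04; 0 0 0 0 0.04; 0 0 0 0 0.04; 0 0 0 0 0.04' 25
```

```text
time_s: 7.28
tool_pos: [0.5594, 0.1164, 0.1606]
tool_rot: [180.0, 0.0, 6.5]
force: [0.3, 0.2, -0.4]
grip_width: 0.0869
grasp_force: 0.0
time_s: 8.02
tool_pos: [0.5595, 0.117, 0.1606]
tool_rot: [-180.0, 0.0, 6.5]
force: [-0.6, 2.2, -0.1]
grip_width: 0.0455
grasp_force: 25.0
```

```bash
python3 -m creep '0.003 0 0.004 0 0.04; -0.004 -0.001 0.0087 0 0.04; -0.005 -0.0005 0.0087 0 0.04; -0.005 -0.0005 0.0087 0 0.04; -0.005 -0.0005 0.0087 0 0.04; 0 0 0 0 0.04'
python3 -m creep '-0.005 -0.0005 0.0087 0 0.04; -0.005 -0.0005 0.0087 0 0.04; -0.005 -0.0005 0.0087 0 0.04; -0.005 -0.0005 0.0087 0 0.04; -0.005 -0.0005 0.0087 0 0.04;-0.006 -0.0005 0.012 0 0.04;-0.008 -0.0005 0.015 0 0.04; 0 0 0 0 0.04'
```

```text
time_s: 8.78
tool_pos: [0.5439, 0.1141, 0.2005]
tool_rot: [180.0, -0.1, 6.5]
force: [0.6, 0.6, -4.4]
grip_width: 0.0459
grasp_force: 25.0
time_s: 9.78
tool_pos: [0.5051, 0.1108, 0.2717]
tool_rot: [179.9, -0.2, 6.5]
force: [0.9, -0.3, -5.3]
grip_width: 0.0455
grasp_force: 25.0
```

```bash
python3 - <<'E'
from h import *
import pickle
p=pickle.load(open('w1.png.pkl','rb'))['seat'][0]
for n,uv in dict(wrenchtip=(232,207),wrenchend=(145,222),hamL=(305,178),hamR=(356,162),handle=(372,290),handlemid=(350,230),rackfrontR=(315,115),pressL=(378,157),pressR=(460,171),strip=(400,283),strip2=(480,250)).items():
    u,v=uv; A=np.array([p[0]-u*p[2],p[1]-v*p[2]]); print(n,np.linalg.solve(A[:,:2],-A[:,3]).round(3))
E
```

```text
wrenchtip [0.368 0.176]
wrenchend [0.326 0.334]
hamL [0.432 0.048]
hamR [ 0.468 -0.038]
handle [ 0.221 -0.098]
handlemid [ 0.342 -0.042]
rackfrontR [0.54  0.039]
pressL [ 0.479 -0.075]
pressR [ 0.467 -0.222]
strip [ 0.241 -0.15 ]
strip2 [ 0.322 -0.29 ]
```

```bash
python3 -m creep '-0.035 0.004 0 0 0.04; -0.035 0.005 -0.02 0 0.04; -0.025 0.005 -0.04 0 0.04; 0 0 -0.04 0 0.04; 0 0 -0.04 0 0.04;0 0 -0.035 0 0.04; 0 0 -0.02 0 0.04; 0 0 0 0 0.04'
python3 - <<'E'
from h import *
snap('wrist','t1.png')
E
```

```text
time_s: 10.78
tool_pos: [0.4081, 0.1244, 0.0736]
tool_rot: [-179.9, 0.2, 6.5]
force: [-0.1, -0.2, -5.0]
grip_width: 0.046
grasp_force: 25.0
```

View pics/t1.png

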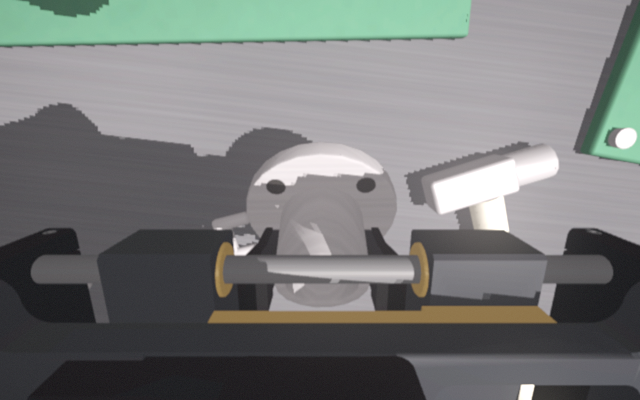

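The flange is held and still tilted (disc around (322,190)), clear of the hammer head at (490,180). I'll feel for the table.

```bash
python3 -m creep '0 0 -0.015 0 0.04; 0 0 -0.014 0 0.04; 0 0 -0.003 0 0.04; 0 0 -0.002 0 0.04;0 0 0 0 0.04' 15; python3 -m creep '0 0 -0.002 0 0.04; 0 0 -0.002 0 0.04;0 0 -0.001 0 0.04; 0 0 0 0 0.04'
```

```text
time_s: 11.45
tool_pos: [0.4099, 0.1246, 0.041]
tool_rot: [-180.0, -0.0, 6.5]
force: [0.6, 0.8, -5.8]
grip_width: 0.0461
grasp_force: 15.0
time_s: 11.95
tool_pos: [0.4096, 0.1244, 0.0358]
tool_rot: [180.0, 0.0, 6.5]
force: [0.4, 0.6, -4.6]
grip_width: 0.0457
grasp_force: 15.0
```

```bash
python3 -m creep '0.001 0 -0.002 0 0.04; 0.004 0 -0.0015 0 0.04; 0.0045 0.0005 -0.002 0 0.04; 0.0045 0.0005 -0.0025 0 0.04; 0 0 0 0 0.04'; python3 -m creep '0.004 0.0005 -0.003 0 0.04; 0.004 0 -0.003 0 0.04; 0 0 0 0 0.04'
```

```text
time_s: 12.58
tool_pos: [0.4241, 0.1255, 0.0277]
tool_rot: [-180.0, 0.0, 6.5]
force: [-0.1, -0.6, -3.0]
grip_width: 0.0464
grasp_force: 15.0
time_s: 12.95
tool_pos: [0.432, 0.1261, 0.0217]
tool_rot: [-180.0, 0.0, 6.5]
force: [-0.8, -0.5, -4.2]
grip_width: 0.0462
grasp_force: 15.0
```

```bash
python3 -m creep '0.003 0.0005 -0.0025 0 0.04; 0.002 0 -0.002 0 0.04; 0 0 0 0 0.04';  python3 -m creep '0.001 0 -0.002 0 0.04; 0 0 0 0 0.04'; python3 -m creep '0.0005 0 -0.002 0 0.04; 0 0 0 0 0.04';python3 - <<'E'
from h import *
snap('wrist','t2.png')
E
```

```text
time_s: 13.32
tool_pos: [0.4359, 0.1265, 0.018]
tool_rot: [179.9, 0.2, 6.5]
force: [-7.6, -1.0, 10.1]
grip_width: 0.0461
grasp_force: 15.0
time_s: 13.58
tool_pos: [0.437, 0.1266, 0.0166]
tool_rot: [179.9, 0.1, 6.5]
force: [-8.8, -1.9, 15.7]
grip_width: 0.0463
grasp_force: 15.0
time_s: 13.82
tool_pos: [0.4382, 0.1267, 0.0149]
tool_rot: [179.9, 0.1, 6.5]
force: [-8.9, -1.1, 17.8]
grip_width: 0.0463
grasp_force: 15.0
```

View pics/t2.png

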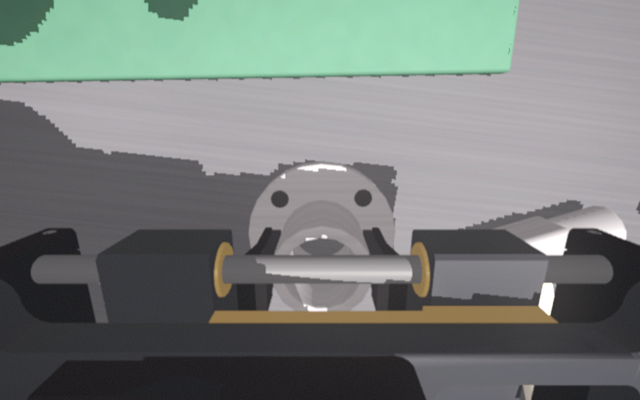

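The flange looks close to upright now (disc around (320,205), neck at (320,270)). I'll ease off, release so it settles flat, then rise and look.

```bash
python3 -m creep '-0.001 0 0.003 0 0.046; 0 0 0.003 0 0.06; 0 0 0 0 0.087; 0 0 0 0 0.087'; python3 -m creep '0 0 0.03 0 0.087; 0 0 0.06 0 0.087; 0 0 0.06 0 0.087; 0 0 0.05 0 0.087; 0 0 0 0 0.087; 0 0 0 0 0.087'|head -3
python3 w.py t3.png flange_neck
cat > gp.py <<'E'
from h import *
import pickle,sys
p,uv=pickle.load(open(sys.argv[1]+'.pkl','rb'))[sys.argv[2]]; h=float(sys.argv[3]); u,v=uv
A=np.array([p[0]-u*p[2],p[1]-v*p[2]]); print(np.linalg.solve(A[:,:2],-A[:,3]-A[:,2]*h).round(4))
E
python3 gp.py t3.png flange_neck 0
```

```text
time_s: 14.38
tool_pos: [0.4377, 0.1265, 0.0196]
tool_rot: [-180.0, -0.0, 6.5]
force: [0.1, 0.0, 0.2]
grip_width: 0.0685
grasp_force: 0.0
time_s: 15.12
tool_pos: [0.4368, 0.1262, 0.2187]
tool_rot: [180.0, 0.0, 6.5]
[0.4363 0.1262 0.2181] [-1.80e+02  1.30e-01  6.47e+00]
flange_neck [(0.85, [322.5, 174.6])]
[0.4375 0.1252]
```

View pics/t3.png

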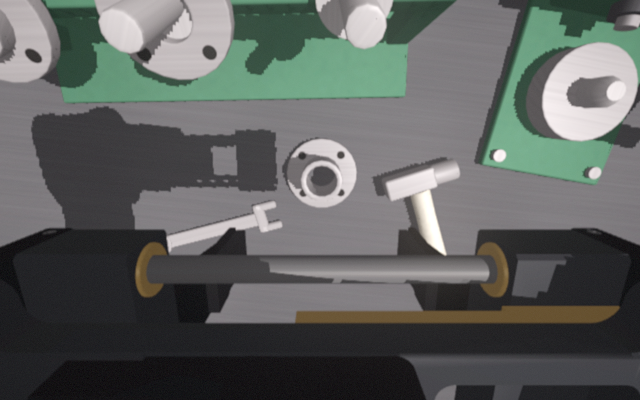

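The flange stands flat on the table, with its bore at (323,178), directly under the tool. I'll regrip it upright and carry it towards the press.

```bash
python3 -m creep '0.0005 -0.0005 -0.055 0 0.087; 0.0005 -0.0005 -0.055 0 0.087; 0 0 -0.05 0 0.087; 0 0 -0.035 0 0.087; 0 0 -0.001 0 0.06; 0 0 0 0 0.04; 0 0 0 0 0.04; 0 0 0 0 0.04' 25; python3 -m creep '0 0 0 0 0.04; 0 0 0 0 0.04; 0 0 0.01 0 0.04; 0 0 0.04 0 0.04; 0 0 0.05 0 0.04; 0 0 0.05 0 0.04; 0 -0.02 0.05 0 0.04; 0 -0.04 0.02 0 0.04' 
python3 -m creep '0.01 -0.05 0 0 0.04;0.01 -0.05 0 0 0.04;0.01 -0.05 0 0 0.04;0.01 -0.04 0 0 0.04;0.01 -0.02 0 0 0.04; 0.01 0 0 0 0.04; 0 0 0 0 0.04; 0 0 0 0 0.04'
python3 w.py s1.png seat lever_handle lever_hinge
for a in "seat 0.04" "lever_handle 0.203" "lever_hinge 0.081"; do python3 gp.py s1.png $a; done
```

```text
time_s: 16.23
tool_pos: [0.4393, 0.1254, 0.0246]
tool_rot: [179.9, -0.1, 6.4]
force: [-0.0, 0.4, 0.8]
grip_width: 0.0549
grasp_force: 0.0
time_s: 17.23
tool_pos: [0.4388, 0.0667, 0.2461]
tool_rot: [179.9, -0.2, 6.7]
force: [0.4, -1.4, -5.5]
grip_width: 0.046
grasp_force: 25.0
time_s: 18.23
tool_pos: [0.4978, -0.1429, 0.2433]
tool_rot: [-180.0, 0.1, 6.6]
force: [0.0, 0.1, -5.5]
grip_width: 0.0462
grasp_force: 25.0
[ 0.4979 -0.1432  0.2434] [1.7999e+02 4.0000e-02 6.5900e+00]
seat [(0.73, [331.7, 124.7]), (0.7, [323.1, 228.7])]
lever_handle [(0.58, [562.8, 204.9])]
lever_hinge [(0.84, [523.1, 30.0])]
[ 0.5615 -0.1477]
[ 0.529  -0.3063]
[ 0.6704 -0.3174]
```

View pics/s1.png

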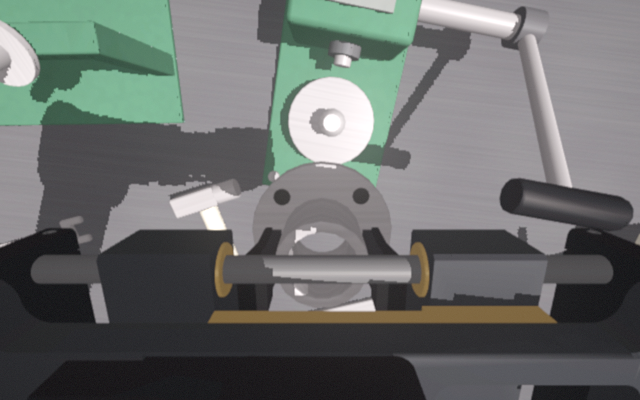

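The anvil is at (331,121) with its spigot at (332,122). The flange hangs level in the fingers and the lever grip is at about (566,204). I'll move over the seat and lower slowly.

```bash
python3 -m creep '0.02 -0.001 0 0 0.04; 0.025 -0.002 -0.02 0 0.04; 0.02 -0.001 -0.04 0 0.04; 0.001 0 -0.04 0 0.04; 0 0 -0.02 0 0.04; 0 0 -0.01 0 0.04; 0 0 0 0 0.04; 0 0 0 0 0.04'
python3 -m creep '0 0 -0.006 0 0.04; 0 0 -0.006 0 0.04; 0 0 -0.005 0 0.04; 0 0 -0.003 0 0.04; 0 0 0 0 0.04'
```

```text
time_s: 19.42
tool_pos: [0.5653, -0.1489, 0.1151]
tool_rot: [179.9, -0.1, 6.5]
force: [0.3, 1.0, -5.9]
grip_width: 0.0461
grasp_force: 25.0
time_s: 20.05
tool_pos: [0.564, -0.1485, 0.093]
tool_rot: [-180.0, 0.0, 6.5]
force: [-0.4, -0.4, -6.0]
grip_width: 0.0458
grasp_force: 25.0
```

```bash
python3 -m creep '0 0 -0.003 0 0.04; 0 0 -0.003 0 0.04; 0 0 0 0 0.04'
python3 -m creep '0 0 -0.003 0 0.04; 0 0 -0.002 0 0.04; 0 0 0 0 0.04'
```

```text
time_s: 20.42
tool_pos: [0.5639, -0.1485, 0.0871]
tool_rot: [-180.0, 0.0, 6.5]
force: [-0.4, 0.3, -5.2]
grip_width: 0.0457
grasp_force: 25.0
time_s: 20.8
tool_pos: [0.5636, -0.1475, 0.0819]
tool_rot: [-179.9, 0.1, 6.5]
force: [-2.6, 3.4, -4.3]
grip_width: 0.0459
grasp_force: 25.0
```

```bash
python3 -m creep '-0.001 0.0015 0 0 0.04; 0 0 -0.001 0 0.04; 0 0 0 0 0.04'
python3 -m creep '-0.0005 0.0005 -0.001 0 0.04; 0 0 -0.002 0 0.04; 0 0 0 0 0.04'
```

```text
time_s: 21.18
tool_pos: [0.5632, -0.1474, 0.0813]
tool_rot: [180.0, -0.0, 6.5]
force: [-0.4, 0.4, -5.7]
grip_width: 0.0462
grasp_force: 25.0
time_s: 21.55
tool_pos: [0.5626, -0.1468, 0.0782]
tool_rot: [180.0, 0.0, 6.5]
force: [0.0, 0.1, -5.7]
grip_width: 0.0454
grasp_force: 25.0
```

Free of side force, so the spigot is in the bore. I'll continue down.

```bash
python3 -m creep '0 0 -0.003 0 0.04; 0 0 -0.003 0 0.04; 0 0 -0.003 0 0.04; 0 0 0 0 0.04'
python3 -m creep '0 0 -0.003 0 0.04; 0 0 -0.002 0 0.04; 0 0 0 0 0.04'
```

```text
time_s: 22.05
tool_pos: [0.5624, -0.1465, 0.069]
tool_rot: [-180.0, 0.0, 6.5]
force: [0.3, -0.6, -4.9]
grip_width: 0.0459
grasp_force: 25.0
time_s: 22.42
tool_pos: [0.5627, -0.1465, 0.0644]
tool_rot: [180.0, 0.0, 6.5]
force: [-0.6, 0.1, -5.0]
grip_width: 0.0462
grasp_force: 25.0
```

```bash
python3 -m creep '0 0 -0.0015 0 0.04; 0 0 -0.001 0 0.04; 0 0 0 0 0.04'
python3 -m creep '0 0 -0.001 0 0.04; 0 0 0 0 0.04'
```

```text
time_s: 22.8
tool_pos: [0.5628, -0.1466, 0.0642]
tool_rot: [179.9, 0.0, 6.5]
force: [-6.7, 0.7, 10.7]
grip_width: 0.0459
grasp_force: 25.0
time_s: 23.05
tool_pos: [0.5628, -0.1466, 0.0642]
tool_rot: [179.9, 0.1, 6.5]
force: [-8.6, 1.0, 16.8]
grip_width: 0.046
grasp_force: 25.0
```

The flange is seated: the vertical force rises against the face at the expected height. I'll release and rise.

```bash
python3 -m creep '0 0 0.0025 0 0.046; 0 0 0 0 0.06; 0 0 0 0 0.075; 0 0 0 0 0.087; 0 0 0 0 0.087; 0 0 0.01 0 0.087'
python3 -m creep '-0.005 0 0.03 0 0.087; -0.015 0 0.05 0 0.087; -0.02 -0.01 0.05 0 0.06; -0.02 -0.03 0.04 -5 0.03; 0 -0.03 0 -5.5 0; 0 0 0 0 0; 0 0 0 0 0; 0 0 0 0 0'
python3 w.py s2.png flange_neck seat lever_handle lever_hinge
for a in "flange_neck 0.04" "lever_handle 0.203" "lever_hinge 0.081"; do python3 gp.py s2.png $a; done
```

```text
time_s: 23.8
tool_pos: [0.562, -0.1463, 0.073]
tool_rot: [-180.0, 0.1, 6.5]
force: [0.0, 0.2, -0.3]
grip_width: 0.0841
grasp_force: 0.0
time_s: 24.8
tool_pos: [0.5029, -0.2149, 0.2432]
tool_rot: [-180.0, 0.0, -3.9]
force: [-0.3, -0.0, -0.0]
grip_width: 0.0349
grasp_force: 0.0
[ 0.5029 -0.2151  0.2432] [-1.7997e+02  3.0000e-02 -3.8800e+00]
flange_neck [(0.9, [258.7, 128.2])]
seat [(0.74, [257.9, 128.3])]
lever_handle [(0.68, [457.6, 178.8])]
lever_hinge [(0.76, [416.4, 4.1])]
[ 0.5667 -0.1459]
[ 0.5273 -0.308 ]
[ 0.6698 -0.3155]
```

View pics/s2.png

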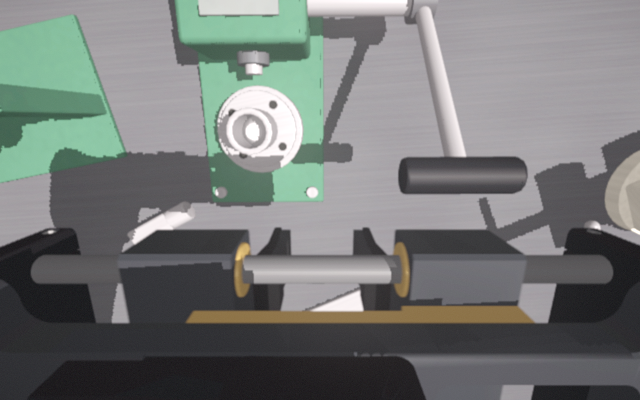

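The flange sits flat with the spigot inside its bore (251,130). The grip is at (462,175), parallel to the finger-closing axis. I'll go above it with the fingers closed.

```bash
python3 -m creep '0.008 -0.03 0 0 0; 0.008 -0.03 0 0 0; 0.008 -0.03 0 0 0; 0 -0.003 -0.01 0 0; 0 0 -0.008 0 0; 0 0 0 0 0; 0 0 0 0 0'
python3 -m creep '0 0 -0.003 0 0; 0 0 -0.003 0 0; 0 0 -0.003 0 0; 0 0 0 0 0'
```

```text
time_s: 25.92
tool_pos: [0.5269, -0.3085, 0.2258]
tool_rot: [180.0, -0.0, -3.9]
force: [-0.8, 0.1, -0.1]
grip_width: 0.0006
grasp_force: 0.0
time_s: 26.42
tool_pos: [0.5265, -0.3095, 0.216]
tool_rot: [-180.0, 0.0, -4.0]
force: [0.3, -0.6, 0.4]
grip_width: 0.0002
grasp_force: 0.0
```

```bash
python3 -m creep '0 0 -0.003 0 0; -0.004 0 -0.007 0 0; -0.006 0 -0.009 0 0; -0.006 0 -0.009 0 0; 0 0 0 0 0'
python3 -m creep '-0.005 0 -0.01 0 0; -0.005 0 -0.01 0 0; -0.004 0 -0.01 0 0;0 0 0 0 0'
```

```text
time_s: 27.05
tool_pos: [0.5083, -0.3087, 0.1882]
tool_rot: [-179.9, 0.3, -4.1]
force: [-5.4, 2.8, 8.2]
grip_width: 0.0002
grasp_force: 4.0
time_s: 27.55
tool_pos: [0.4945, -0.3093, 0.1581]
tool_rot: [-180.0, 0.2, -4.1]
force: [-6.2, 2.1, 7.1]
grip_width: 0.0004
grasp_force: 3.7
```

```bash
python3 -m creep '-0.003 0 -0.01 0 0; -0.003 0 -0.011 0 0; -0.002 0 -0.011 0 0;0 0 0 0 0'
python3 -m creep '-0.001 0 -0.009 0 0; -0.001 0 -0.008 0 0; -0.001 0 -0.005 0 0; 0 0 0 0 0'
```

```text
time_s: 28.05
tool_pos: [0.4868, -0.3099, 0.1261]
tool_rot: [180.0, 0.2, -4.1]
force: [-5.2, 1.4, 7.4]
grip_width: 0.0005
grasp_force: 3.6
time_s: 28.55
tool_pos: [0.4841, -0.3101, 0.1046]
tool_rot: [180.0, 0.2, -4.1]
force: [-5.6, 1.1, 7.8]
grip_width: 0.0004
grasp_force: 3.6
```

```bash
python3 -m creep '0 0 -0.003 0 0; 0 0 -0.003 0 0; 0 0 -0.003 0 0; 0 0 0 0 0'
python3 -m creep '0 0 -0.002 0 0; 0 0 -0.002 0 0; 0 0 -0.002 0 0; 0 0 0 0 0'
```

```text
time_s: 29.05
tool_pos: [0.484, -0.3102, 0.0957]
tool_rot: [179.9, 0.2, -4.1]
force: [-6.5, -0.1, 7.7]
grip_width: 0.0002
grasp_force: 3.6
time_s: 29.55
tool_pos: [0.4839, -0.3102, 0.0898]
tool_rot: [179.9, 0.2, -4.1]
force: [-4.9, 0.1, 7.1]
grip_width: 0.0006
grasp_force: 3.6
```

```bash
for i in 1 2 ; do python3 - <<E
from cell import get_obs
print(get_obs()['tool_pos'][2])
E
python3 -m creep '0 0 -0.002 0 0; 0 0 -0.001 0 0; 0 0 0 0 0'|egrep 'pos|force|time'; done
```

```text
0.08975745913816796
time_s: 29.92
tool_pos: [0.484, -0.3103, 0.0868]
force: [-6.0, -0.0, 8.3]
grasp_force: 3.6
0.08683235190301755
time_s: 30.3
tool_pos: [0.484, -0.3103, 0.0839]
force: [-6.0, 0.7, 7.7]
grasp_force: 3.6
```

```bash
for i in 1 ; do python3 -m creep '0 0 -0.002 0 0; 0 0 -0.001 0 0; 0 0 0 0 0'|egrep 'pos|^force|time'; python3 -m creep '0 0 -0.002 0 0; 0 0 -0.001 0 0; 0 0 0 0 0'|egrep 'pos|^force|time';python3 -m creep '0 0 -0.001 0 0; 0 0 -0.001 0 0; 0 0 0 0 0'|egrep 'pos|^force|time'; done
```

```text
time_s: 30.68
tool_pos: [0.484, -0.3103, 0.0809]
force: [-5.6, 0.5, 7.2]
time_s: 31.05
tool_pos: [0.4841, -0.3103, 0.0779]
force: [-5.7, 0.6, 7.1]
time_s: 31.42
tool_pos: [0.4841, -0.3103, 0.0759]
force: [-6.5, 0.3, 7.7]
```

```bash
python3 -m creep '0 0 -0.001 0 0; 0 0 -0.001 0 0; 0 0 0 0 0'|egrep 'pos|^force'; python3 -m creep '0 0 -0.001 0 0; 0 0 -0.001 0 0; 0 0 0 0 0'|egrep 'pos|^force'; python3 -m creep '0 0 -0.001 0 0; 0 0 -0.001 0 0; 0 0 0 0 0'|egrep 'pos|^force'
```

```text
tool_pos: [0.4841, -0.3103, 0.0739]
force: [-5.7, 0.4, 7.4]
tool_pos: [0.4841, -0.3104, 0.0719]
force: [-5.6, -0.6, 7.5]
tool_pos: [0.4841, -0.3103, 0.0699]
force: [-5.4, 0.1, 8.3]
```

```bash
python3 -m creep '0 0 -0.001 0 0; 0 0 -0.001 0 0; 0 0 0 0 0'|egrep 'pos|^force'; python3 -m creep '0 0 -0.001 0 0; 0 0 -0.001 0 0; 0 0 0 0 0'|egrep 'pos|^force'; python3 -m creep '0 0 -0.001 0 0; 0 0 -0.001 0 0; 0 0 0 0 0'|egrep 'pos|^force'; python3 - <<'E'
from h import *
a=snap('side','l_side.png')
for n in ['lever_handle','lever_hinge']: print(n,[(r['p'],r['xy']) for r in finder.tip_of(n,'side')])
cv2.imwrite('pics/l.png',cv2.resize(a[80:280,260:500],(720,600))[:,:,::-1])
E
```

```text
tool_pos: [0.4842, -0.3104, 0.0689]
force: [-8.0, 2.1, 12.2]
tool_pos: [0.4842, -0.3104, 0.0682]
force: [-12.1, 3.2, 21.0]
tool_pos: [0.4843, -0.3105, 0.0677]
force: [-13.4, 5.6, 31.3]
lever_handle [(0.67, [409.2, 195.0])]
lever_hinge [(0.93, [362.3, 164.5]), (0.71, [351.6, 213.6])]
```

View pics/l.png

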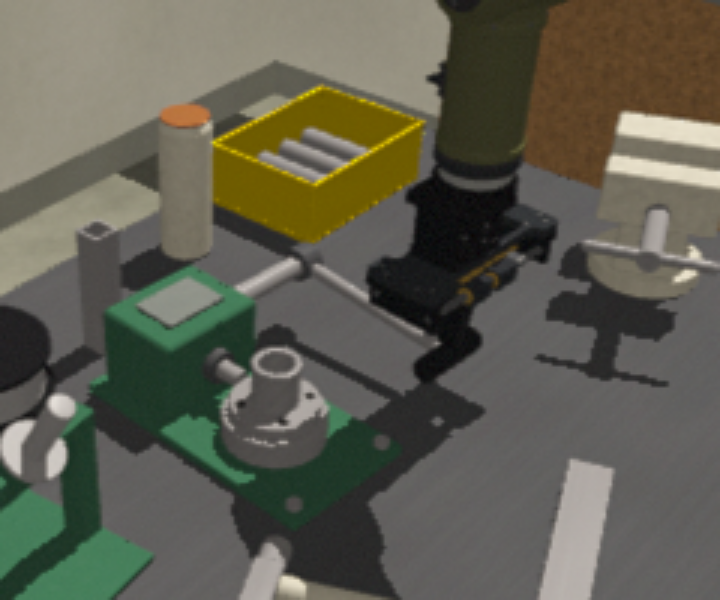

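The stop is felt at TCP z ≈ 0.069, about 0.83 rad, and the force rises there. The side view shows the lever level at (440,345) and the flange seated at (275,410). I'll bring it back up along the arc.

```bash
python3 -m creep '0 0 0.004 0 0; 0 0 0.01 0 0; 0 0 0.012 0 0; 0.001 0 0.011 0 0; 0.001 0 0.011 0 0; 0.001 0 0.011 0 0; 0.003 0 0.011 0 0; 0.003 0 0.011 0 0'
python3 -m creep '0.003 0 0.011 0 0; 0.004 0 0.01 0 0; 0.005 0 0.01 0 0; 0.005 0 0.01 0 0; 0.006 0 0.009 0 0;0.006 0 0.009 0 0;0.006 0 0.009 0 0; 0 0 0 0 0'
```

```text
time_s: 34.83
tool_pos: [0.4963, -0.3104, 0.146]
tool_rot: [179.9, -0.2, -4.0]
force: [2.0, -2.1, 3.9]
grip_width: 0.0002
grasp_force: 1.9
time_s: 35.83
tool_pos: [0.5298, -0.3091, 0.2124]
tool_rot: [-180.0, 0.1, -4.0]
force: [-0.2, 0.4, -0.3]
grip_width: 0.0003
grasp_force: 0.0
```

```bash
python3 -m creep '0 0 0.01 0 0; 0 0 0.03 0 0; 0 0 0.04 0 0; -0.02 0 0.03 0 0; 0 0 0 0 0; 0 0 0 0 0; 0 0 0 0 0; 0 0 0 0 0'|head -4
python3 - <<'E'
from h import *
d={'lever_handle':[],'flange_neck':[],'flange_short':[],'flange_flat':[]}
for c in ['scene','side']:
    snap(c)
    for n in d:
        r=finder.tip_of(n,c)
        if r: d[n].append((P(c),r[0]['xy']))
for n in d:
    if len(d[n])==2: print(n,*tri(d[n]))
E
```

```text
time_s: 36.83
tool_pos: [0.5095, -0.3093, 0.3213]
tool_rot: [-179.9, 0.1, -4.0]
force: [0.1, 0.5, 0.9]
lever_handle [ 0.52847022 -0.31338487  0.20221715] [[0.9, 0.1], [1.0, -0.2]]
flange_neck [ 0.57134942 -0.15257004  0.04298735] [[1.3, -0.0], [1.8, -0.1]]
flange_short [0.54783638 0.37072467 0.14465514] [[1.3, -0.4], [2.8, 0.6]]
flange_flat [0.57033706 0.24513168 0.14631022] [[-1.7, 0.4], [-3.2, -0.5]]
```

The lever is back up at its original height, the flange is home, the bystanders have not moved and the arm is clear.

```bash
python3 -c "
from cell import ticket
print(ticket.sign_off())"
```

```text
the job is handed in; nothing more can be done
None
```

I handed the job in at about 37 s of the 67 s allowed: the tall-necked flange is home on the press, the lever went down to its stop (about 0.83 rad, roughly 35 N at most) and came back up, and the other two flanges still hang on their pegs; the sign-off gave no verdict.

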